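# Hook in the shoe-care tin and pack it

### The job

Tidy the shoe-care corner: take the reach hook from its blue pad, hook it inside the rim of the round tin at the back and drag the tin forward until it stands wholly on the round grey mat, moving the tin with the hook only, never with the fingers. Then pack every shoe-cream jar upright on the tin's floor, one in the middle and the others in a ring round it. Leave the hook standing upright on its blue pad as it stood at first (before or after the packing), and do not shift the bowl or the brush.

Things in the scene. Friction and masses are not known exactly. Their poses are not given: they have to be found in the camera images.
- tin: Open round green tin: inside diameter 204 mm, outside 210 mm, wall and floor 3 mm thick, rim 35 mm above its underside, 0.6 kg. Origin: centre of the underside. Seven jars fit only as one in the middle and six in a ring about 66 mm from it, with some 4 mm to spare between them. Starts at the back, beyond good reach.
- felt_round: Round grey felt mat, 270 mm across, 1 mm thick, fixed and flush (nothing catches on it). Origin: its centre.
- hook: Reach hook, 0.2 kg, standing on blade and foot. Light-wood shaft along x, 206 mm long, 18 mm wide, from 40 to 56 mm up. At its +x end an upright brass blade, 40 mm wide across y, 6 mm thick, middle at x = +107 mm; at its -x end a dark wooden foot 40 mm wide, 24 mm long, middle at x = -108 mm; both reach from 0 to 56 mm up. Origin: at the underside, below mid-shaft; balance at x = -34 mm.
- hook_blade (a point): Middle of the lower edge of the hook's brass blade.
- hook_pad: Blue fabric pad, 340 mm by 180 mm, 1 mm thick, fixed and flush, on one side of the round mat; the hook's place. Origin: its centre; x along its long side.
- jar_pad: Cork pad, 340 mm by 180 mm, 1 mm thick, fixed and flush, on the other side of the round mat, where the jars stand at first. Origin: its centre; x along its long side.
- jar0: Shoe-cream jar, 0.16 kg: round body 62 mm across and 32 mm high with a black round screw cap above it, 34 mm across and 24 mm high (cap from 32 to 56 mm up; lift by the cap). Origin: centre of the underside, z up. Starts upright on the cork pad; may be absent.
- jar1: Shoe-cream jar, 0.16 kg: round body 62 mm across and 32 mm high with a black round screw cap above it, 34 mm across and 24 mm high (cap from 32 to 56 mm up; lift by the cap). Origin: centre of the underside, z up. Starts upright on the cork pad; may be absent.
- jar2: Shoe-cream jar, 0.16 kg: round body 62 mm across and 32 mm high with a black round screw cap above it, 34 mm across and 24 mm high (cap from 32 to 56 mm up; lift by the cap). Origin: centre of the underside, z up. Starts upright on the cork pad; may be absent.
- jar3: Shoe-cream jar, 0.16 kg: round body 62 mm across and 32 mm high with a black round screw cap above it, 34 mm across and 24 mm high (cap from 32 to 56 mm up; lift by the cap). Origin: centre of the underside, z up. Starts upright on the cork pad; may be absent.
- jar4: Shoe-cream jar, 0.16 kg: round body 62 mm across and 32 mm high with a black round screw cap above it, 34 mm across and 24 mm high (cap from 32 to 56 mm up; lift by the cap). Origin: centre of the underside, z up. Starts upright on the cork pad; may be absent.
- jar5: Shoe-cream jar, 0.16 kg: round body 62 mm across and 32 mm high with a black round screw cap above it, 34 mm across and 24 mm high (cap from 32 to 56 mm up; lift by the cap). Origin: centre of the underside, z up. Starts upright on the cork pad; may be absent.
- jar6: Shoe-cream jar, 0.16 kg: round body 62 mm across and 32 mm high with a black round screw cap above it, 34 mm across and 24 mm high (cap from 32 to 56 mm up; lift by the cap). Origin: centre of the underside, z up. Starts upright on the cork pad; may be absent.
- key_bowl: White bowl, 100 mm across, 40 mm high; a bystander. Origin: centre of the underside.
- shoe_brush: Shoe brush, 150 by 52 by 45 mm, wooden back up; a bystander. Origin: centre of the underside.
Things that resemble listed ones, but are neither listed nor needed, are in the scene too. Leave any red or yellow look-alike of the jar1 alone.

How it is judged:
On the way, in this order (a step that is already met when the one before it is completed fails the run):
1. the hook's blade is lowered inside the tin's rim while the tin is still at the back (horizontal distance between hook_blade and tin below 0.103 m and z of hook_blade in the frame of tin below 0.027 m and horizontal distance between tin and felt_round above 0.1 m), for 0.2 s.
2. the tin stands wholly on the round mat, the hook's blade still inside its rim and no jar packed yet (horizontal distance between hook_blade and tin below 0.103 m and z of hook_blade in the frame of tin below 0.027 m and horizontal distance between tin and felt_round below 0.03 m and horizontal distance between each of jar0, jar1, jar2, jar3, jar4, jar5, jar6 and tin above 0.09 m), for 0.2 s.
At the end, for the whole second after the job is handed in: Tin flat, within 30 mm of the mat's centre; every jar upright (0.1 rad) on the tin's floor, one within 15 mm of the tin's centre; hook upright (0.1 rad) on its blue pad, origin within 80 mm along and 75 mm across of the pad's centre; all at rest (horizontal distance between tin and felt_round below 0.03 m and angle between tin's own z axis and vertical below 0.05 rad and height (world z) of tin below 0.006 m and x of hook in the frame of hook_pad between -0.08 and 0.08 m and y of hook in the frame of hook_pad between -0.075 and 0.075 m and angle between each of hook, jar0, jar1, jar2, jar3, jar4, jar5, jar6's own z axis and vertical below 0.1 rad and height (world z) of hook below 0.008 m and linear speed of each of hook, tin, jar0, jar1, jar2, jar3, jar4, jar5, jar6 below 0.02 m/s and horizontal distance between any of jar0, jar1, jar2, jar3, jar4, jar5, jar6 and tin below 0.015 m and horizontal distance between each of jar0, jar1, jar2, jar3, jar4, jar5, jar6 and tin below 0.078 m and z of each of jar0, jar1, jar2, jar3, jar4, jar5, jar6 in the frame of tin below 0.009 m); the robot touches nothing.
It fails at once if the fingers pushed, pulled or pinched the tin (contact force between the fingers and tin above 4 N).
It fails at once if the tin was tipped (angle between tin's own z axis and vertical above 0.35 rad).
It fails at once if the key bowl was shifted (distance of key_bowl from where it was at the start of the episode above 0.04 m).
It fails at once if the shoe brush was shifted (distance of shoe_brush from where it was at the start of the episode above 0.04 m).
Of jar0, jar1, jar2, jar3, jar4, jar5, jar6 only 5 to 7 are there at a start; the rules pass over those that are not, and their reading is None.
At some moment in a run one of jar0, jar1, jar2, jar3, jar4, jar5, jar6 may be knocked a few centimetres aside while the robot is not near it.
It also fails if it takes over 210 s, if anything falls off the work surface, if the arm or the gripper's body presses on something with over 40 N, if the wrist force passes 120 N, or if a joint passes its speed limit or range.

### The arm

A 6-joint arm with a two-finger parallel gripper is mounted at the origin on the work surface. World frame = base frame: x ahead of the robot, y to its left, z up, the work surface at z = 0. Lengths are in m, angles in rad, forces in N, time in s.
With the tool pointing down it reaches from about 0.325 to 0.9 m from the base axis. Payload 6.1 kg.
Tool frame: the origin (TCP) lies at the very end of the fingers, on their centre line; the grasp point (between the pads) lies 19 mm behind it; z points along the fingers, y is the line along which they close (so a half turn about z gives the same grasp; the last joint's range is limited). The gripper opens to 85 mm and grips with 20 to 120 N. Pads are 22 mm wide; open, the fingers measure 114 mm over their backs; the gripper's body (76 mm by 85 mm) begins 54 mm behind the grasp point. The pads swing forward as they close: fully open they stand 13 mm farther back than shut.
Start: joints at [-0.126, 0.22, 1.526, -0, 1.395, -0.126], TCP at [0.625, -0, 0.231] pointing down, gripper open.
Joint ranges: [-2.98, 2.98], [-0.91, 2.08], [0.09, 2.57], [-1.24, 4.39], [0.2, 2.65], [-2.68, 2.68]. Speed limits (rad/s): [2.57, 2.57, 3.01, 3.14, 3.14, 3.14].

### API

Orientations are given as a unit quaternion [w, x, y, z].
In Python, from cell import arm, vision, ticket gives the robot as it stands.
- The arm moves only by the shell command python3 -m creep 'ROWS' [OPENING] [FORCE]. ROWS is JSON, a list that holds one entry, the list of rows, each a list of 4 numbers: the shift along the tool's x, y, z in mm, then the turn about the tool's z in degrees. A call has 1 to 12 rows; each row shifts and turns the commanded pose from where the row before left it, along the tool's axes as they then stand; what a row does not reach is not made up. A row lasts 1/10 s, in which the tool goes at most 50 mm and 8.59 degrees, less where a joint would pass 70% of its speed; a pose out of reach is approached as far as the arm can. A call with a gripper value outside its range is refused whole. OPENING is the closure, from 0 (fully open) to 1 (shut), set as the call begins (- or left out, the last holds). The fingers move at their own pace and stop on an object; FORCE is the grip in N (left out, the last holds). Time passes only in rows, so rows that do not move let the fingers close. It gives the time, the measured TCP pose, the force, the opening and the grip force at its end, in the units of the state.
- arm.get_state(): the state, without advancing time (a new reading comes with each control period).
- vision.camera(name): name is "scene" or "side" or "wrist"; returns (picture, depth): 400x640x3 uint8, red, green, blue; 400x640 float32, m along the optical axis (not along the pixel's ray), 0 where there is no reading.
- vision.calibration(name): a dict with "fx", "fy", "cx", "cy" (pixels), "k1" (the pictures are not rectified: a ray, as slopes to the right and down, at radius r is drawn at 1 + k1 r^2 times it, then the intrinsics apply), "R" (3x3) and "t" (3): a world point X has camera coordinates R X + t. Camera axes: x right, y down, z forward; pixel columns grow to the right and rows downward; lengths in m; the calibration is good to about 2 mm. A picture is of the moment at which its call begins: read the wrist's pose just before it. calibration takes no time and is no camera call; for the wrist camera it gives the pose at the moment of the call.
- ticket.hand_in(): hands the job in; it is judged then, once.
The state is a dict: "time": time; "joint_pos": joint angles; "joint_vel": joint speeds; "joint_torque": joint torques, N m; "tcp_pos": TCP position; "orientation": TCP orientation; "ft_force": force on the tool from outside, world axes, zero at the start; "ft_torque": the same for the moment, N m; "finger_gap": finger opening in m; "grip_force": force on a finger pad.
Only numpy, scipy, OpenCV 4.12 (cv2) and the standard library are available. Lean on these libraries where they do the work, as an engineer would, in place of code of your own. Each camera call takes 0.05 s, during which the arm holds its last target. There are 200 camera calls.

## Working session

There is one attempt and no reset: what is moved stays moved. The work goes in short steps, Python scripts to look and compute and a shell command to move; the robot and the scene stay as the last step left them, time stands still between calls to the robot, and variables do not carry over. Pictures are saved under pics/ and viewed, at most 14 in all, crops included, and the job is handed in when it is done.

```bash
ls; mkdir -p pics; cat > h.py <<'E'
import numpy as np, cv2, sys
from cell import arm, vision, ticket
def grab(n,save=None):
    c=vision.calibration(n); im,d=vision.camera(n)
    if save: cv2.imwrite('pics/'+save,im[:,:,::-1])
    return im,d,c
def ray(c,u,v):
    x=(u-c['cx'])/c['fx'];y=(v-c['cy'])/c['fy']; rd=np.hypot(x,y); r=rd
    for _ in range(20): r=rd/(1+c['k1']*r*r)
    s=r/rd if rd>0 else 1
    R=np.array(c['R']);t=np.array(c['t'])
    return -R.T@t, R.T@np.array([x*s,y*s,1])
def onz(c,u,v,z):
    o,d=ray(c,u,v); return o+d*(z-o[2])/d[2]
def dep(c,u,v,d):
    o,r=ray(c,u,v); return o+r*d
def proj(c,X):
    p=np.array(c['R'])@np.array(X)+np.array(c['t']); x,y=p[0]/p[2],p[1]/p[2]; f=1+c['k1']*(x*x+y*y)
    return c['fx']*x*f+c['cx'], c['fy']*y*f+c['cy']
E
python3 - <<'E'
from h import *
for n in('scene','side'):
    im,d,c=grab(n,n+'0.png'); print(n,(-np.array(c['R']).T@c['t']).round(3),np.array(c['R']).round(2).tolist())
s=arm.get_state(); print(s)
E
```

```text
pics
scene [ 1.04  -0.818  0.699] [[0.84, 0.54, 0.02], [0.3, -0.45, -0.84], [-0.45, 0.71, -0.54]]
side [0.328 0.727 0.675] [[-0.96, -0.26, -0.01], [-0.17, 0.64, -0.75], [0.2, -0.72, -0.67]]
{'time': 0.1, 'joint_pos': array([-1.26122811e-01,  2.21174644e-01,  1.52748558e+00, -3.19545886e-05,
        1.39472047e+00, -1.26103714e-01]), 'joint_vel': array([-0.00027585, -0.00248263, -0.00161618,  0.00042658, -0.00105932,
        0.00041365]), 'joint_torque': array([ 6.93603797e-04, -4.98243856e+01, -3.90546799e+01, -2.32586735e-04,
        5.66593517e-03, -2.12633734e-05]), 'tcp_pos': array([6.24451589e-01, 4.08632995e-05, 2.30297571e-01]), 'orientation': array([-6.97026550e-04,  7.07111261e-01,  7.07101736e-01, -5.60065207e-04]), 'ft_force': array([ 0.12288187, -1.1318351 , -0.14082026]), 'ft_torque': array([0.01904667, 0.03211237, 0.02200867]), 'grip_force': 0.0, 'finger_gap': 0.08533164348840153}
```

View pics/scene0.png

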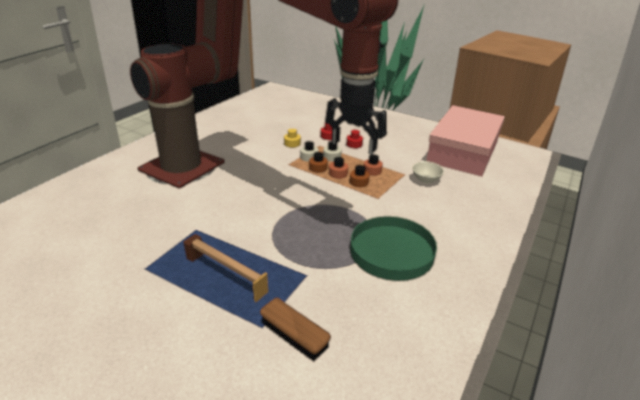

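View pics/side0.png

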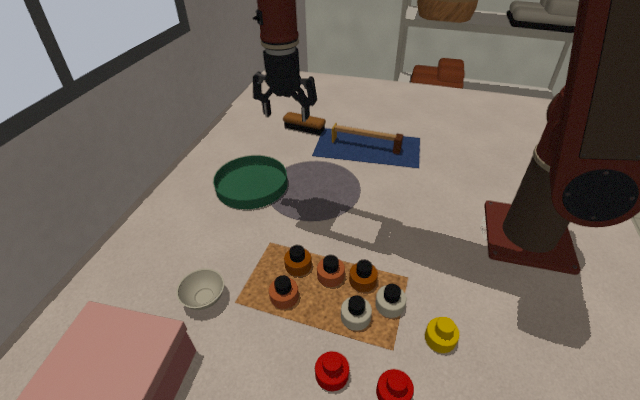

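Scene picture: tin (393,247), mat (322,235), hook from foot (193,246) to blade (260,287) on the blue pad, brush (296,328), bowl (427,173). Side picture: six black-capped jars on cork at (297,254), (331,264), (364,268), (282,285), (392,293), (357,305). The red lids (332,368), (395,385) and the yellow one (443,333) are look-alikes to leave.

```bash
cat >> h.py <<'E'
def cloud(im,d,c):
    v,u=np.mgrid[0:400,0:640]; K=np.array([[c['fx'],0,c['cx']],[0,c['fy'],c['cy']],[0,0,1.]])
    p=cv2.undistortPoints(np.stack([u,v],-1).reshape(-1,1,2).astype(float),K,np.array([c['k1'],0,0,0.])).reshape(400,640,2)
    P=np.dstack([p*d[...,None],d]).astype(float); return (P-np.array(c['t']))@np.array(c['R'])
def circ(xy):
    A=np.c_[2*xy,np.ones(len(xy))]; s=np.linalg.lstsq(A,(xy**2).sum(1),rcond=None)[0]; return s[:2],np.sqrt(s[2]+s[:2]@s[:2])
E
python3 - <<'E'
from h import *
for n in('side','scene'):
    im,d,c=grab(n); P=cloud(im,d,c); h=cv2.cvtColor(im,cv2.COLOR_RGB2HSV).astype(int); H,S,V=h[...,0],h[...,1],h[...,2]; ok=d>0
    print(n)
    g=ok&(H>60)&(H<90)&(S>90); q=P[g]; print('tin z',np.percentile(q[:,2],[1,50,99]).round(4))
    r=q[q[:,2]>.031]; cc,R=circ(r[:,:2]); rr=np.hypot(*(r[:,:2]-cc).T); print(' rim',cc.round(4),R.round(4),rr.std().round(4))
    b=ok&(H>100)&(H<125)&(S>90)&(P[...,2]<.02)&(P[...,2]>-.02)&(P[...,0]>.1); bm=cv2.morphologyEx(b.astype(np.uint8),cv2.MORPH_OPEN,np.ones((3,3)))>0
    print('pad',[np.round(a,3) for a in cv2.minAreaRect((P[bm][:,:2]).astype(np.float32))])
    m=ok&(S<60)&(V>60)&(V<140)&(abs(P[...,2])<.01)
    nl,lab,st,ce=cv2.connectedComponentsWithStats(m.astype(np.uint8))
    for i in np.argsort(-st[1:,4])[:3]+1:
        p=P[lab==i][:,:2]; print(' grey',st[i].tolist(),p.mean(0).round(3), circ(p[cv2.convexHull(p.astype(np.float32),returnPoints=False)[:,0]]))
    k=(V<50)&ok&(P[...,2]>.025)&(P[...,2]<.08)&(P[...,0]>.3)
    nl,lab,st,ce=cv2.connectedComponentsWithStats(k.astype(np.uint8))
    for i in range(1,nl):
        if st[i,4]>25:
            p=P[lab==i]; t=p[p[:,2]>np.percentile(p[:,2],97)-.004]; print(' black',ce[i].round(),st[i,4],p.mean(0).round(3),'top',t[:,:2].mean(0).round(3),t[:,2].mean().round(3))
    pts=P[ok&(P[...,2]>.03)&(P[...,2]<.075)&(P[...,1]<-.15)&(P[...,0]>.25)]
    lo=pts[:,:2].astype(np.float32); cnt,lb,ctr=cv2.kmeans(lo,2,None,(3,50,1e-5),5,cv2.KMEANS_PP_CENTERS)
    for j in(0,1): print(' hook/brush',cv2.minAreaRect(lo[lb[:,0]==j]),pts[lb[:,0]==j][:,2].max().round(3))
E
```

```text
side
tin z [0.0039 0.008  0.3399]
 rim [ 0.2269 -0.4389] 0.695 0.0654
pad [array([ 0.467, -0.295]), array([0.336, 0.183]), np.float64(3.279)]
 grey [253, 161, 338, 188, 13857] [0.223 0.106] (array([0.30651183, 0.0941567 ]), np.float64(0.4077057371802541))
 grey [0, 87, 248, 273, 2376] [1.041 0.244] (array([1.83237428, 0.03795941]), np.float64(0.928463707789877))
 grey [0, 39, 261, 228, 1695] [ 1.256 -0.089] (array([ 0.25630036, -0.39591773]), np.float64(1.2558844733531098))
 black [296. 124.] 34 [ 0.727 -0.333  0.03 ] top [ 0.718 -0.33 ] 0.032
 black [397. 144.] 59 [ 0.369 -0.276  0.041] top [ 0.369 -0.275] 0.053
 black [228. 167.] 95 [ 0.845 -0.045  0.03 ] top [ 0.85  -0.026] 0.034
 black [268. 160.] 62 [ 0.742 -0.107  0.029] top [ 0.74  -0.106] 0.031
 black [270. 194.] 105 [0.677 0.041 0.03 ] top [0.671 0.031] 0.034
 black [226. 198.] 30 [0.786 0.087 0.029] top [0.784 0.088] 0.031
 black [297. 254.] 208 [0.53  0.241 0.054] top [0.532 0.237] 0.059
 black [330. 264.] 218 [0.452 0.25  0.054] top [0.453 0.246] 0.059
 black [364. 269.] 228 [0.38  0.244 0.054] top [0.381 0.24 ] 0.059
 bl
[... 872 characters left out ...]
025018, 0.45661367]), np.float64(4.122751503538303))
 black [309. 146.] 44 [0.32  0.273 0.049] top [0.32  0.274] 0.056
 black [332. 146.] 44 [0.382 0.317 0.049] top [0.379 0.32 ] 0.056
 black [318. 156.] 60 [0.386 0.227 0.049] top [0.385 0.229] 0.056
 black [373. 159.] 57 [0.539 0.31  0.049] top [0.537 0.313] 0.056
 black [338. 162.] 58 [0.457 0.232 0.05 ] top [0.454 0.235] 0.056
 black [360. 170.] 69 [0.537 0.223 0.05 ] top [0.536 0.227] 0.056
 hook/brush ((0.569423258304596, -0.3225770592689514), (0.07242032885551453, 0.4284021556377411), 78.45343780517578) 0.059
 hook/brush ((1.252855658531189, -0.19636327028274536), (0.0027529997751116753, 0.09243452548980713), 0.09829395264387131) 0.075
```

```bash
python3 - <<'E'
from h import *
for n in('side','scene'):
    im,d,c=grab(n); P=cloud(im,d,c); h=cv2.cvtColor(im,cv2.COLOR_RGB2HSV).astype(int); H,S,V=h[...,0],h[...,1],h[...,2]
    X,Y,Z=np.moveaxis(P,2,0); ok=(d>0)&(X>.3)&(X<1)&(abs(Y)<.5)
    g=(ok&(H>60)&(H<95)&(S>90)&(abs(Z)<.06)).astype(np.uint8)
    l,lab,st,_=cv2.connectedComponentsWithStats(g); i=1+st[1:,4].argmax(); g=lab==i
    q=P[g]; r=q[(q[:,2]>.029)]; print(n,'tin z',np.percentile(q[:,2],[2,50,98]).round(4),st[i]); 
    for _ in range(3):
        cc,R=circ(r[:,:2]); e=abs(np.hypot(*(r[:,:2]-cc).T)-R); r=r[e<max(.004,np.percentile(e,80))]
    print(' rim',cc.round(4),R.round(4),len(r))
    hull=cv2.convexHull(np.argwhere(g)[:,::-1].astype(np.int32))[:,0]; 
    # outline far side lies at rim height
    w=np.array([onz(c,u,v,.035)[:2] for u,v in hull]); print(' hull',circ(w)) 
    m=ok&(S<45)&(V<150)&(abs(Z)<.012)&(np.hypot(X-.66,Y)<.25)&(Y<.12)&(Y>-.2)
    l,lab,st,_=cv2.connectedComponentsWithStats(cv2.morphologyEx(m.astype(np.uint8),cv2.MORPH_OPEN,np.ones((3,3))));i=1+st[1:,4].argmax();p=P[lab==i][:,:2]
    print(' mat',st[i],p.min(0),p.max(0),h[lab==i].mean(0))
    t=P[ok&(Z>.03)&(Z<.075)&(Y<-.2)&(Y>-.4)&(X<.64)]; print(' hook',cv2.minAreaRect(t[:,:2].astype(np.float32)),np.percentile(t[:,2],95))
    w=ok&(Z>.045)&(Z<.065)&(Y<-.2)&(Y>-.4)&(X<.55)&(X>.4); vx=cv2.fitLine(P[w][:,:2].astype(np.float32),2,0,.01,.01).ravel(); print(' shaft',vx, P[w][:,2].mean())
    t=P[ok&(Z>.03)&(Z<.075)&(Y<-.15)&(X>.64)]; print(' brush',cv2.minAreaRect(t[:,:2].astype(np.float32)))
E
```

```text
side tin z [0.0044 0.0076 0.0377] [ 214  156   73   53 3075]
 rim [ 0.7574 -0.0109] 0.1028 393
 hull (array([0.74933922, 0.00274153]), np.float64(0.11388616307201871))
 mat [ 272  161   89   60 3986] [ 0.44456579 -0.18057523] [0.68775339 0.09314265] [111.734571    24.02032112  86.9427998 ]
 hook ((0.49922117590904236, -0.3062068819999695), (0.07168950140476227, 0.2896844744682312), 78.12173461914062) 0.05943965634295258
 shaft [ 0.9977874  -0.06648508  0.47229695 -0.2963992 ] 0.05440412841075326
 brush ((0.7072321176528931, -0.3516443371772766), (0.05510886758565903, 0.1391851156949997), 84.21981811523438)
scene tin z [0.0002 0.0036 0.0337] [ 351  218   84   61 4002]
 rim [ 0.756  -0.0147] 0.1026 226
 hull (array([ 0.76092615, -0.03213826]), np.float64(0.10768307236087658))
 mat [ 273  194   91   75 4642] [ 0.41290522 -0.17829829] [0.69843176 0.11999542] [  9.30159414  19.05601034 108.08336924]
 hook ((0.501741886138916, -0.30868083238601685), (0.07273539900779724, 0.29466062784194946), 78.47962188720703) 0.05739113803945603
 shaft [ 0.99811715 -0.06133621  0.47855002 -0.3064829 ] 0.05407846807184989
 brush ((0.7083690166473389, -0.3576326370239258), (0.052063219249248505, 0.14089146256446838), 82.084716796875)
```

```bash
python3 -m creep '[[[-38,-19,-9,0],[-38,-19,-9,0],[-38,-19,-9,0],[-38,-19,-9,0],[-38,-19,-9,0],[-38,-19,-9,0],[-38,-19,-9,0],[-38,-19,-9,0]]]'; python3 -m creep '[[[0,0,0,8.5],[0,0,0,8.5],[0,0,0,8.5],[0,0,0,8.5],[0,0,0,8.5],[0,0,0,8.5],[0,0,0,8.5],[0,0,0,8.5],[0,0,0,8.5],[0,0,0,8.5],[0,0,0,8.5],[0,0,0,0]]]'
python3 - <<'E'
from h import *
s=arm.get_state(); print(s['tcp_pos'],s['orientation'],s['joint_pos'].round(2))
im,d,c=grab('wrist','w1.png'); print((-np.array(c['R']).T@c['t']).round(3),np.array(c['R']).round(2).tolist())
np.savez('w1.npz',im=im,d=d,**{k:np.array(v) for k,v in c.items()})
E
```

```text
time: 1.1
tcp_pos: [0.472, -0.3054, 0.3038]
orientation: [0.0, 0.707, 0.707, 0.0]
ft_force: [0.9, -0.2, 0.4]
finger_gap: 0.0853
grip_force: 0.0
time: 2.3
tcp_pos: [0.473, -0.304, 0.3033]
orientation: [-0.0, 1.0, -0.031, -0.0]
ft_force: [-0.8, 0.7, 0.3]
finger_gap: 0.0851
grip_force: 0.0
[ 0.47295784 -0.30395987  0.30326939] [-2.35174776e-05  9.99513991e-01 -3.11733805e-02 -3.71232440e-05] [-0.71  0.03  1.6  -0.    1.51  0.92]
[ 0.546 -0.31   0.446] [[-0.06, -1.0, 0.0], [-0.96, 0.06, 0.29], [-0.29, 0.02, -0.96]]
```

View pics/w1.png

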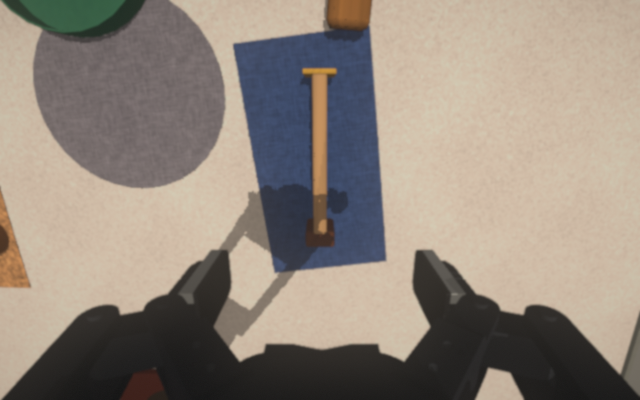

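Wrist picture: hook with blade top at (320,71) and foot at (320,232) on the blue pad, mat around (130,90), tin edge at upper left, brush tip at (349,12).

```bash
python3 - <<'E'
from h import *
z=np.load('w1.npz'); im=z['im'];d=z['d'];c={k:z[k] for k in z.files if k not in('im','d')}
for k in('fx','fy','cx','cy','k1'): c[k]=float(c[k])
P=cloud(im,d,c);h=cv2.cvtColor(im,cv2.COLOR_RGB2HSV).astype(int);H,S,V=np.moveaxis(h,2,0);X,Y,Z=np.moveaxis(P,2,0)
w=(d>0)&(Z>.045)&(Z<.066)&(Y<-.25)&(Y>-.36); t=P[w&(X<.62)]; r=cv2.minAreaRect(t[:,:2].astype(np.float32)); print('hook',r,t[:,2].mean())
sh=P[w&(X<.54)&(X>.4)]; l=cv2.fitLine(sh[:,:2].astype(np.float32),2,0,.01,.01).ravel(); print('shaft',l,np.ptp(sh[:,1]))
for nm,(u,v) in dict(bladeTopFar=(320,68),bladeNear=(320,75),bl=(303,71.5),br=(337,71.5)).items(): print(nm,onz(c,u,v,.056).round(4))
p=onz(c,320,246,.0);print('foot end bottom',p.round(4), onz(c,320,222,.056))
m=((S<60)&(V>70)&(V<125)&(abs(Z)<.02)&(Y>-.2)&(X>.4)&(Y<.15)).astype(np.uint8); m=cv2.morphologyEx(m,cv2.MORPH_OPEN,np.ones((5,5)))
n,lab,st,_=cv2.connectedComponentsWithStats(m);i=1+st[1:,4].argmax();print(st[i])
hl=cv2.convexHull(np.argwhere(lab==i)[:,::-1].astype(np.int32))[:,0]
w=np.array([onz(c,u,v,.001)[:2] for u,v in hl]); 
for _ in range(4):
    cc,R=circ(w); e=abs(np.hypot(*(w-cc).T)-R); w=w[e<max(.003,np.percentile(e,75))]
print('mat',cc,R,len(w))
b=(H>100)&(H<125)&(S>90)&(abs(Z)<.02)&(X>.2); p=P[b][:,:2]; print('pad',cv2.minAreaRect(p.astype(np.float32)))
E
```

```text
hook ((0.47133857011795044, -0.3028610050678253), (0.039979152381420135, 0.22781822085380554), 86.4507827758789) 0.055545423791220294
shaft [ 0.9981068  -0.06150513  0.47307238 -0.30309522] 0.025529558907243566
bladeTopFar [ 0.5857 -0.3112  0.056 ]
bladeNear [ 0.578  -0.3107  0.056 ]
bl [ 0.5831 -0.2911  0.056 ]
br [ 0.5806 -0.3307  0.056 ]
foot end bottom [ 0.3322 -0.2946  0.    ] [ 0.39414273 -0.29878511  0.056     ]
[   34     0   189   186 24113]
mat [ 0.57861745 -0.04542883] 0.13240321590873957 44
pad ((0.46682387590408325, -0.2976744771003723), (0.33066779375076294, 0.17352358996868134), 3.1275997161865234)
```

```bash
python3 -m creep '[[[22,-1,30,0],[0,0,45,0],[0,0,45,0],[0,0,45,0],[0,0,45,0],[0,0,40,0],[0,0,23,0],[0,0,0,0],[0,0,0,0]]]'; python3 -m creep '[[[0,0,0,0],[0,0,0,0],[0,0,0,0],[0,0,0,0],[0,0,0,0],[0,0,0,0],[0,0,0,0],[0,0,0,0]]]' 1 90
```

```text
time: 3.25
tcp_pos: [0.4952, -0.3045, 0.0306]
orientation: [-0.0, 1.0, -0.029, -0.0]
ft_force: [-1.3, -0.8, -0.2]
finger_gap: 0.0853
grip_force: 0.0
time: 4.05
tcp_pos: [0.4954, -0.3046, 0.031]
orientation: [0.0, 1.0, -0.03, 0.0]
ft_force: [-1.6, 1.4, 6.3]
finger_gap: 0.0163
grip_force: 87.8
```

```bash
python3 -m creep '[[[0,0,-20,0],[0,0,-40,0],[0,0,-30,0],[11,-38,0,0],[11,-38,0,0],[11,-38,0,0],[11,-38,0,0],[11,-38,0,0],[11,-38,0,0],[11,-38,0,-6.8],[0,0,0,-6.9],[0,0,0,0]]]'
python3 - <<'E'
from h import *
s=arm.get_state(); print(s['tcp_pos'],s['orientation'])
im,d,c=grab('wrist','w2.png');P=cloud(im,d,c);h=cv2.cvtColor(im,cv2.COLOR_RGB2HSV).astype(int);H,S,V=np.moveaxis(h,2,0);X,Y,Z=np.moveaxis(P,2,0)
g=(H>60)&(H<95)&(S>90)&(abs(Z)<.06)&(d>0);r=P[g];print(np.percentile(r[:,2],[2,50,98]));r=r[r[:,2]>.03]
for _ in range(3):
    cc,R=circ(r[:,:2]); e=abs(np.hypot(*(r[:,:2]-cc).T)-R); r=r[e<max(.004,np.percentile(e,80))]
print('rim',cc,R,len(r))
E
```

```text
time: 5.25
tcp_pos: [0.5878, -0.0422, 0.1194]
orientation: [-0.0, 0.996, 0.091, -0.001]
ft_force: [-0.6, -0.9, -1.7]
finger_gap: 0.0163
grip_force: 88.4
[ 0.58776923 -0.04217738  0.11938301] [-1.00926193e-04  9.95881348e-01  9.06635340e-02 -6.74464112e-04]
[0.00152735 0.00305817 0.03464824]
rim [ 0.7557984  -0.01296775] 0.10181010015620318 535
```

View pics/w2.png

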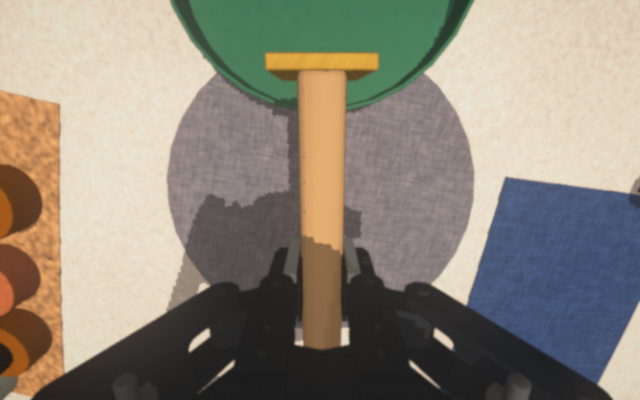

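The blade (322,62) hangs over the inside of the tin, near its front wall. Lowering it.

```bash
python3 -m creep '[[[0,0,30,0],[0,0,25,0],[0,0,15,0],[0,0,6,0],[0,0,0,0],[0,0,0,0],[0,0,0,0],[0,0,0,0]]]'
python3 - <<'E'
from h import *
im,d,c=grab('side','s2.png'); cv2.imwrite('pics/s2c.png',cv2.resize(im[90:240,170:420,::-1],None,fx=3,fy=3))
E
```

```text
time: 6.1
tcp_pos: [0.589, -0.0437, 0.0455]
orientation: [0.0, 0.996, 0.089, 0.001]
ft_force: [-0.3, 0.5, -1.7]
finger_gap: 0.0163
grip_force: 88.4
```

View pics/s2c.png

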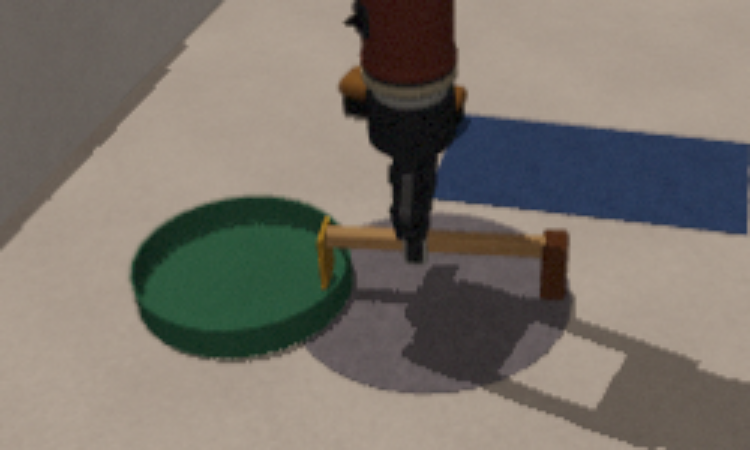

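Crop: the blade (325,260) is inside the rim, the shaft level over the wall. Dragging.

```bash
python3 -m creep '[[[-8,0,0,0],[-8,0,0,0],[-12,0,0,0],[-14,0,0,0],[-15,0,0,0],[-15,0,0,0],[-15,0,0,0],[-15,0,0,0],[-15,0,0,0],[-15,0,0,0],[-14,0,0,0],[-8,0,0,0]]]'
cat >> h.py <<'E'
def tin(n='wrist',save=None):
    im,d,c=grab(n,save);P=cloud(im,d,c);h=cv2.cvtColor(im,cv2.COLOR_RGB2HSV).astype(int);H,S,V=np.moveaxis(h,2,0);Z=P[...,2]
    g=(H>60)&(H<95)&(S>90)&(abs(Z)<.06)&(d>0);r=P[g];r=r[r[:,2]>.03]; r=r[np.hypot(*(r[:,:2]-np.median(r[:,:2],0)).T)<.23]
    for _ in range(4):
        cc,R=circ(r[:,:2]); e=abs(np.hypot(*(r[:,:2]-cc).T)-R); r=r[e<max(.004,np.percentile(e,80))]
    print(n,'rim',cc.round(4),R.round(4),len(r)); return im,d,c,P,H,S,V
E
python3 -c "
from h import *
tin('wrist'); tin('side'); tin('scene')"
```

```text
time: 7.35
tcp_pos: [0.436, -0.0709, 0.0445]
orientation: [0.0, 0.996, 0.089, 0.001]
ft_force: [3.8, 1.5, -3.6]
finger_gap: 0.0164
grip_force: 88.6
wrist rim [ 0.6155 -0.037 ] 0.1011 1749
side rim [ 0.6173 -0.0346] 0.103 280
scene rim [0.0995 1.1872] 0.1344 56
```

```bash
python3 -m creep '[[[-8,0,0,0],[-10,0,0,0],[-9,1,0,0],[-7,1,0,0],[-4,0,0,0],[0,0,0,0],[0,0,0,0],[0,0,0,0],[0,0,0,0]]]'
python3 -c "
from h import *
tin('wrist'); tin('side')"
```

```text
time: 8.4
tcp_pos: [0.3989, -0.0793, 0.0439]
orientation: [-0.0, 0.996, 0.089, -0.001]
ft_force: [0.6, -0.3, -2.2]
finger_gap: 0.0162
grip_force: 88.9
wrist rim [ 0.5785 -0.0452] 0.1014 1734
side rim [ 0.5809 -0.0425] 0.1028 276
```

```bash
python3 -m creep '[[[7,0,0,0],[5,0,-5,0],[0,0,-40,0],[0,0,-40,0],[6,34,0,0],[6,34,0,0],[6,34,0,0],[6,34,0,0],[6,34,0,0],[6,34,0,6.8],[7,34,0,6.9],[0,0,0,0]]]'; python3 -c "
from h import *
s=arm.get_state();print(s['tcp_pos'],s['orientation'])"
```

```text
time: 9.7
tcp_pos: [0.4932, -0.3094, 0.1298]
orientation: [0.001, 0.999, -0.033, 0.001]
ft_force: [0.4, 0.5, -2.2]
finger_gap: 0.0166
grip_force: 88.9
[ 0.4932111  -0.30943633  0.12982039] [ 1.24009098e-03  9.99446746e-01 -3.32274340e-02  7.75840451e-04]
```

```bash
python3 -m creep '[[[2,-5,30,0],[0,0,35,0],[0,0,20,0],[0,0,8,0],[0,0,4,0],[0,0,1,0],[0,0,0,0],[0,0,0,0],[0,0,0,0]]]'; python3 -m creep '[[[0,0,0,0],[0,0,0,0],[0,0,0,0],[0,0,0,0],[0,0,0,0],[0,0,0,0]]]' 0; python3 -m creep '[[[0,0,-40,0],[0,0,-45,0],[0,0,-45,0],[0,0,-45,0],[0,0,-45,0],[0,0,0,0]]]'
python3 - <<'E'
from h import *
im,d,c=grab('wrist');P=cloud(im,d,c);X,Y,Z=np.moveaxis(P,2,0)
t=P[(d>0)&(Z>.035)&(Z<.07)&(Y<-.25)&(Y>-.36)&(X<.61)];print('hook',cv2.minAreaRect(t[:,:2].astype(np.float32)),np.percentile(t[:,2],[5,50,95]))
im,d,c=grab('side'); P=cloud(im,d,c); V=im.max(2)
k=(V<50)&(d>0)&(P[...,2]>.035)&(P[...,2]<.08)&(P[...,1]>.15)&(P[...,0]>.25)
nl,lab,st,ce=cv2.connectedComponentsWithStats(k.astype(np.uint8))
for i in range(1,nl):
    if st[i,4]>60: p=P[lab==i];print(ce[i].round(),p.mean(0).round(3))
E
```

```text
time: 10.6
tcp_pos: [0.4948, -0.3009, 0.0324]
orientation: [0.001, 1.0, -0.031, 0.001]
ft_force: [0.3, -0.2, -2.0]
finger_gap: 0.0163
grip_force: 88.8
time: 11.2
tcp_pos: [0.4942, -0.3005, 0.0313]
orientation: [-0.0, 1.0, -0.031, -0.0]
ft_force: [-0.4, 0.4, 0.3]
finger_gap: 0.0854
grip_force: 0.0
time: 11.8
tcp_pos: [0.4973, -0.3029, 0.26]
orientation: [0.004, 1.0, -0.03, 0.005]
ft_force: [0.1, -0.4, 0.1]
finger_gap: 0.0855
grip_force: 0.0
hook ((0.47059571743011475, -0.30001115798950195), (0.03986859321594238, 0.23015417158603668), 86.38156127929688) [0.05312841 0.05573714 0.05705267]
[297. 254.] [0.53  0.241 0.054]
[330. 264.] [0.452 0.25  0.054]
[364. 268.] [0.38  0.244 0.054]
[282. 285.] [0.533 0.327 0.054]
[392. 293.] [0.315 0.29  0.054]
[356. 305.] [0.378 0.336 0.055]
```

Hook stands on its pad where it was. Now over the jars.

```bash
python3 -m creep '[[[0,0,-40,-3.4],[-7,-48,0,0],[-7,-48,0,0],[-8,-48,0,0],[-8,-48,0,0],[-8,-48,0,0],[-8,-48,0,0],[-8,-48,0,0],[-8,-48,0,0],[-8,-48,0,0],[-8,-48,0,0],[-8,-48,0,0]]]' 0.3; python3 -m creep '[[[-8,-48,0,0],[0,0,0,0],[0,0,0,0]]]'
cat >> h.py <<'E'
def caps(n='wrist',save=None):
    im,d,c=grab(n,save); P=cloud(im,d,c); V=im.max(2).astype(int); X,Y,Z=np.moveaxis(P,2,0)
    t=arm.get_state()['tcp_pos']
    k=(V<60)&(d>0)&(Z>.045)&(Z<.075)&(X>.25)&(X<.75)
    nl,lab,st,ce=cv2.connectedComponentsWithStats(k.astype(np.uint8)); out=[]
    for i in range(1,nl):
        if st[i,4]>60:
            hl=cv2.convexHull(np.argwhere(lab==i)[:,::-1].astype(np.int32)); (u,v),r=cv2.minEnclosingCircle(hl)
            w=np.array([onz(c,*q,.057)[:2] for q in hl[:,0]]); cc,R=cv2.minEnclosingCircle(w.astype(np.float32))
            p=P[lab==i]; top=p[p[:,2]>np.percentile(p[:,2],90)-.005]; m=(top[:,:2].max(0)+top[:,:2].min(0))/2
            print('cap px',(round(u),round(v)),'pos',m.round(4),'hull',np.round(cc,4),round(R,4),'z',np.median(top[:,2]).round(4),'tool mm',((m-t[:2])*[1000,-1000]).round(1))
E
python3 - <<'E'
from h import *
s=arm.get_state();print(s['tcp_pos'],s['orientation'].round(4),s['joint_pos'].round(2))
caps('wrist','w3.png')
E
```

```text
time: 13.1
tcp_pos: [0.4074, 0.2293, 0.2892]
orientation: [0.001, 1.0, -0.001, -0.001]
ft_force: [1.0, 0.3, 0.6]
finger_gap: 0.0598
grip_force: 0.0
time: 13.4
tcp_pos: [0.3998, 0.2762, 0.289]
orientation: [0.001, 1.0, 0.001, -0.002]
ft_force: [-0.4, -0.2, -0.2]
finger_gap: 0.0595
grip_force: 0.0
[0.39979626 0.27623229 0.28902026] [ 1.1e-03  1.0e+00  7.0e-04 -1.8e-03] [ 0.44 -0.15  1.8  -0.    1.5   2.01]
cap px (280, 46) pos [0.5331 0.3195] hull [0.5325 0.3195] 0.0162 z 0.0559 tool mm [132.7 -44.2]
cap px (358, 48) pos [0.5311 0.234 ] hull [0.5305 0.2342] 0.0161 z 0.056 tool mm [130.7  41.3]
cap px (348, 121) pos [0.4525 0.2429] hull [0.4524 0.2429] 0.0149 z 0.056 tool mm [52.1 32.4]
cap px (351, 179) pos [0.3817 0.2375] hull [0.3827 0.2374] 0.0163 z 0.056 tool mm [-18.7  37.8]
cap px (278, 181) pos [0.3784 0.3285] hull [0.3795 0.3279] 0.0169 z 0.0558 tool mm [-22.  -53.2]
cap px (314, 228) pos [0.3147 0.2843] hull [0.3172 0.2842] 0.0175 z 0.0559 tool mm [-85.7  -9. ]
```

View pics/w3.png

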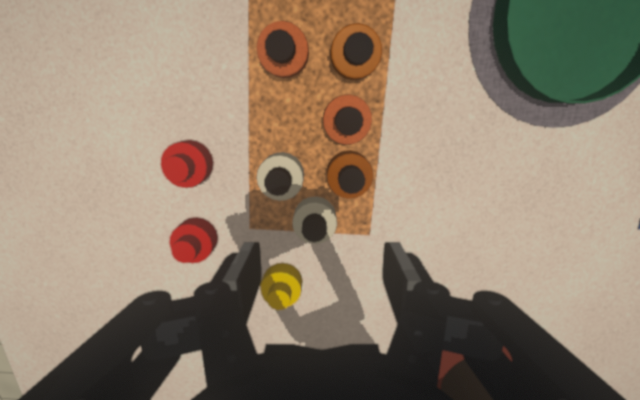

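Candidates in w3: jars with black caps at (280,46), (358,48), (348,121), (351,179), (278,181), (314,228), all on the cork. Red at (186,163), (192,241) and yellow at (281,286) have same-coloured lids and stand off the cork, so they are the look-alikes. Confirming in an enlarged crop.

```bash
python3 -c "
import cv2
im=cv2.imread('pics/w3.png')[10:310,150:410]; cv2.imwrite('pics/w3c.png',cv2.resize(im,None,fx=1.9,fy=1.9,interpolation=cv2.INTER_CUBIC))"
```

```text
(no output)
```

View pics/w3c.png

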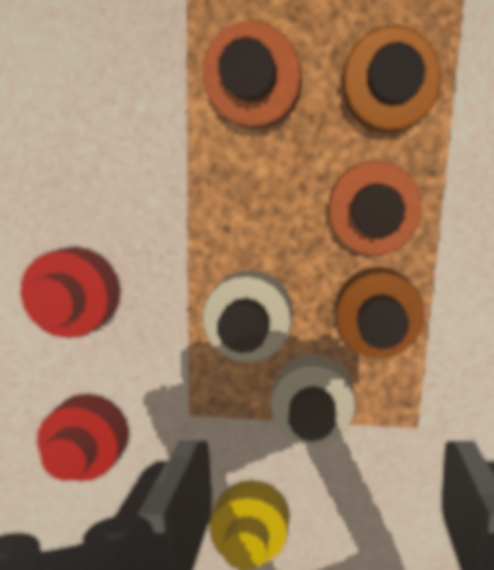

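```bash
python3 -m creep '[[[44,14,20,0],[44,14,20,0],[44,14,20,0],[0,0,45,0],[0,0,45,0],[0,0,45,0],[0,0,33,0],[0,0,20,0],[0,0,0,0],[0,0,0,0]]]' 0.3
```

```text
time: 14.45
tcp_pos: [0.5324, 0.2322, 0.0436]
orientation: [0.0, 1.0, -0.002, -0.0]
ft_force: [0.1, -0.3, 0.5]
finger_gap: 0.0593
grip_force: 0.0
```

```bash
python3 -m creep '[[[0,0,2,0],[0,0,0,0],[0,0,0,0],[0,0,0,0],[0,0,0,0],[0,0,0,0]]]' 1 60;  python3 -m creep '[[[0,0,-30,0],[0,0,-40,0],[0,0,-30,0],[8,46,0,0],[8,46,0,0],[8,46,0,0],[8,46,0,0],[8,46,0,0],[7,46,0,0],[0,0,0,0],[0,0,0,0]]]'; python3 -c "
from h import *
s=arm.get_state();print(s['tcp_pos']);tin('wrist','w4.png');tin('side')"
```

```text
time: 15.05
tcp_pos: [0.5338, 0.234, 0.0436]
orientation: [-0.0, 1.0, -0.001, 0.002]
ft_force: [-0.5, -0.7, 7.1]
finger_gap: 0.0311
grip_force: 59.5
time: 16.15
tcp_pos: [0.5785, -0.0433, 0.1415]
orientation: [-0.0, 1.0, -0.002, -0.0]
ft_force: [-0.4, -0.3, -2.0]
finger_gap: 0.0313
grip_force: 60.4
[ 0.57850969 -0.04327085  0.14150113]
wrist rim [ 0.5806 -0.0448] 0.1022 260
side rim [ 0.581  -0.0427] 0.1026 325
```

View pics/w4.png

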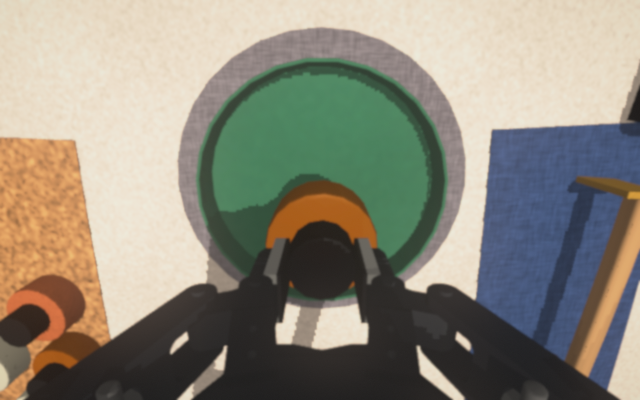

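Wrist picture: jar held at (322,250) over the tin, whose rim circle is centred at about (322,180) and sits inside the mat's outline.

```bash
cat >> h.py <<'E'
def held():
    t=arm.get_state()['tcp_pos']; im,d,c=grab('wrist'); P=cloud(im,d,c); H,S,V=np.moveaxis(cv2.cvtColor(im,cv2.COLOR_RGB2HSV).astype(int),2,0)
    Q=P-t; k=(d>0)&(V<60)&(abs(Q[...,0])<.03)&(abs(Q[...,1])<.014)&(Q[...,2]<.03)&(Q[...,2]>0.004)
    p=Q[k]; zt=np.percentile(p[:,2],90); a=p[p[:,2]>zt-.003]
    print('cap top z',zt.round(4),'x range mm',(np.percentile(a[:,0],[1,99])*1e3).round(1))
    b=(d>0)&(S>60)&(abs(Q[...,0])<.05)&(abs(Q[...,1])<.05)&(Q[...,2]<.0)&(Q[...,2]>-.012); q=Q[b]
    if len(q): e=q[(abs(q[:,1])<.03)]; print('body front x max mm',(np.percentile(e[:,0],99)*1e3).round(1),'y range',(np.percentile(q[:,1],[1,99])*1e3).round(1),'z',np.percentile(q[:,2],[50,95]).round(4))
E
python3 -c "
from h import *
held()"
```

```text
cap top z 0.013 x range mm [-16.6  14.3]
body front x max mm 26.8 y range [-28.8  26.3] z [-0.0114 -0.0033]
```

```bash
python3 -m creep '[[[3,1,30,0],[0,0,35,0],[0,0,22,0],[0,0,6,0],[0,0,1,0],[0,0,0,0],[0,0,0,0]]]'; python3 -m creep '[[[0,0,0,0],[0,0,0,0],[0,0,0,0],[0,0,-10,0],[0,0,-40,0],[0,0,-45,0],[0,0,-40,0],[0,0,0,0]]]' 0.35; python3 -c "
from h import *
tin('wrist');caps();caps('side')"
```

```text
time: 17.0
tcp_pos: [0.5824, -0.0427, 0.0485]
orientation: [0.0, 1.0, -0.0, 0.001]
ft_force: [-0.0, -0.3, -1.5]
finger_gap: 0.0315
grip_force: 60.4
time: 17.8
tcp_pos: [0.5862, -0.0443, 0.1914]
orientation: [0.001, 1.0, -0.001, 0.007]
ft_force: [0.4, 0.8, 0.7]
finger_gap: 0.0557
grip_force: 0.0
  return _methods._mean(a, axis=axis, dtype=dtype,
  ret = um.true_divide(
Traceback (most recent call last):
  File "h.py", line 30, in tin
    cc,R=circ(r[:,:2]); e=abs(np.hypot(*(r[:,:2]-cc).T)-R); r=r[e<max(.004,np.percentile(e,80))]
                                                                           ~~~~~~~~~~~~~^^^^^^
IndexError: index -1 is out of bounds for axis 0 with size 0
```

```bash
sed -i 's/r=r\[np.hypot(\*(r\[:,:2\]-np.median(r\[:,:2\],0)).T)<.23\]/r=r[(r[:,0]<.75)\&(r[:,0]>.4)\&(abs(r[:,1]+.04)<.18)]/' h.py; python3 -c "
from h import *
print(arm.get_state()['tcp_pos']);tin('wrist');caps();tin('side');caps('side')"
```

```text
[ 0.5845321  -0.04393987  0.18787664]
wrist rim [ 0.2222 -0.0198] 0.4612 1
cap px (320, 189) pos [ 0.5816 -0.0445] hull [ 0.5823 -0.0442] 0.0171 z 0.0589 tool mm [-0.1  1.1]
cap px (56, 306) pos [0.4549 0.2384] hull [0.457  0.2314] 0.0212 z 0.0553 tool mm [-126.7 -281.8]
cap px (5, 357) pos [0.3799 0.3199] hull [0.3859 0.3167] 0.021 z 0.0549 tool mm [-201.7 -363.3]
cap px (70, 356) pos [0.3882 0.24  ] hull [0.3926 0.2334] 0.02 z 0.0553 tool mm [-193.5 -283.4]
side rim [ 0.5811 -0.0429] 0.1028 359
cap px (312, 174) pos [ 0.5811 -0.0434] hull [ 0.5795 -0.0393] 0.0274 z 0.0618 tool mm [0.4 0.3]
cap px (330, 262) pos [0.4533 0.2447] hull [0.453  0.2485] 0.0207 z 0.0583 tool mm [-127.4 -287.8]
cap px (364, 267) pos [0.3806 0.2392] hull [0.3809 0.243 ] 0.0202 z 0.0584 tool mm [-200.  -282.3]
cap px (282, 284) pos [0.5343 0.3227] hull [0.5337 0.3258] 0.0211 z 0.0582 tool mm [ -46.4 -365.8]
cap px (392, 292) pos [0.3142 0.2854] hull [0.3136 0.2889] 0.0203 z 0.0576 tool mm [-266.4 -328.5]
cap px (356, 304) pos [0.3778 0.3312] hull [0.3768 0.3345] 0.02 z 0.0578 tool mm [-202.8 -374.3]
```

```bash
python3 -m creep '[[[-6,-45,0,0],[-6,-45,0,0],[-6,-45,0,0],[-6,-45,0,0],[-7,-46,0,0],[-7,-46,0,0],[-7,-46,0,0],[-7,-46,0,0],[0,0,40,0],[0,0,0,0],[0,0,0,0],[0,0,0,0]]]' 0.3; python3 -c "
from h import *
print(arm.get_state()['tcp_pos']);caps()"
```

```text
time: 19.25
tcp_pos: [0.531, 0.3199, 0.1434]
orientation: [0.0, 1.0, -0.002, 0.0]
ft_force: [0.9, -0.1, 0.3]
finger_gap: 0.0596
grip_force: 0.0
[0.53102786 0.31989011 0.14336167]
cap px (318, 195) pos [0.5352 0.3213] hull [0.5366 0.3209] 0.0171 z 0.0559 tool mm [ 3.6 -1.3]
cap px (311, 346) pos [0.3907 0.3275] hull [0.3951 0.3282] 0.0138 z 0.0526 tool mm [-140.8   -7.5]
```

```bash
python3 -m creep '[[[3,-1,40,0],[0,0,40,0],[0,0,20,0],[0,0,0,0],[0,0,0,0]]]'; python3 -m creep '[[[0,0,0,0],[0,0,0,0],[0,0,0,0],[0,0,0,0],[0,0,0,0],[0,0,0,0]]]' 1 60;  python3 -m creep '[[[0,0,-30,0],[0,0,-40,0],[0,0,-30,0],[9,43,0,0],[9,43,0,0],[9,43,0,0],[9,43,0,0],[10,43,0,0],[10,43,0,0],[10,43,0,0],[0,0,0,0],[0,0,0,0]]]'; python3 -c "
from h import *
s=arm.get_state();print(s['tcp_pos']);tin('wrist');tin('side');held()"
```

```text
time: 19.8
tcp_pos: [0.5347, 0.3215, 0.0442]
orientation: [-0.0, 1.0, -0.001, 0.001]
ft_force: [-0.3, 0.0, 1.1]
finger_gap: 0.0598
grip_force: 0.0
time: 20.4
tcp_pos: [0.5354, 0.3226, 0.0457]
orientation: [-0.001, 1.0, -0.001, 0.002]
ft_force: [-0.8, 0.1, 5.8]
finger_gap: 0.0314
grip_force: 58.8
time: 21.6
tcp_pos: [0.5991, 0.0195, 0.1432]
orientation: [-0.0, 1.0, -0.002, 0.0]
ft_force: [0.8, 0.5, -1.6]
finger_gap: 0.0313
grip_force: 60.2
[0.59912124 0.01954282 0.14323357]
wrist rim [ 0.5804 -0.0445] 0.1023 322
side rim [ 0.581  -0.0426] 0.1026 317
cap top z 0.0111 x range mm [-15.6  15.1]
body front x max mm 16.2 y range [-17.2  14.1] z [-0.0056 -0.0007]
```

```bash
python3 -m creep '[[[2,0,30,0],[0,0,35,0],[0,0,22,0],[0,0,6,0],[0,0,1,0],[0,0,0,0],[0,0,0,0]]]'; python3 -m creep '[[[0,0,0,0],[0,0,0,0],[0,0,0,0],[0,0,-10,0],[0,0,-40,0],[0,0,-45,0],[0,0,-45,0],[0,0,0,0],[0,0,0,0],[0,0,0,0]]]' 0.4; python3 -c "
from h import *
print(arm.get_state()['tcp_pos']);caps();tin('side');caps('side')"
```

```text
time: 22.45
tcp_pos: [0.6012, 0.0217, 0.0493]
orientation: [0.0, 1.0, -0.0, 0.001]
ft_force: [0.1, -0.0, -1.4]
finger_gap: 0.0308
grip_force: 60.4
time: 23.45
tcp_pos: [0.6001, 0.0206, 0.1878]
orientation: [-0.0, 1.0, -0.001, -0.001]
ft_force: [0.3, 0.3, -0.2]
finger_gap: 0.0515
grip_force: 0.0
[0.6001226  0.02063793 0.18782587]
cap px (320, 185) pos [0.6011 0.0203] hull [0.6019 0.0198] 0.017 z 0.0589 tool mm [1.3 0.4]
cap px (388, 205) pos [ 0.5821 -0.0432] hull [ 0.5827 -0.0428] 0.0179 z 0.059 tool mm [-17.7  63.9]
cap px (117, 315) pos [0.4569 0.2412] hull [0.4591 0.2349] 0.0203 z 0.0555 tool mm [-142.9 -220.5]
cap px (57, 366) pos [0.384  0.3295] hull [0.3883 0.3227] 0.0214 z 0.0552 tool mm [-215.7 -308.8]
side rim [ 0.5813 -0.0428] 0.1028 332
cap px (312, 174) pos [ 0.5805 -0.0433] hull [ 0.5808 -0.039 ] 0.0275 z 0.0621 tool mm [-19.2  64. ]
cap px (298, 187) pos [0.6004 0.0219] hull [0.5993 0.0244] 0.0255 z 0.062 tool mm [ 0.6 -1.3]
cap px (330, 262) pos [0.4533 0.2442] hull [0.4522 0.2473] 0.02 z 0.0586 tool mm [-146.5 -223.5]
cap px (364, 267) pos [0.3805 0.2401] hull [0.3809 0.2432] 0.0203 z 0.0584 tool mm [-219.3 -219.4]
cap px (392, 292) pos [0.3142 0.2856] hull [0.3146 0.2892] 0.0207 z 0.0578 tool mm [-285.6 -264.9]
cap px (356, 304) pos [0.3778 0.3318] hull [0.3768 0.3345] 0.02 z 0.0578 tool mm [-222.  -311.1]
```

```bash
python3 -m creep '[[[-24,-37,0,0],[-24,-37,0,0],[-25,-37,0,0],[-25,-37,0,0],[-25,-37,0,0],[-24,-37,0,0],[0,0,44,0],[0,0,0,0],[0,0,0,0],[0,0,0,0]]]' 0.3; python3 -c "
from h import *
print(arm.get_state()['tcp_pos']);caps()"
```

```text
time: 24.6
tcp_pos: [0.4554, 0.2425, 0.1458]
orientation: [-0.0, 1.0, -0.001, 0.0]
ft_force: [0.9, 0.1, 0.3]
finger_gap: 0.0598
grip_force: 0.0
[0.45535498 0.24249637 0.14576291]
cap px (622, 12) pos [0.5909 0.0295] hull [0.5901 0.0335] 0.0158 z 0.0587 tool mm [135.2 213. ]
cap px (320, 202) pos [0.4529 0.2425] hull [0.4546 0.2424] 0.0173 z 0.0559 tool mm [-2.9  0. ]
cap px (326, 281) pos [0.3809 0.2368] hull [0.3844 0.237 ] 0.0185 z 0.0559 tool mm [-74.8   5.7]
cap px (210, 274) pos [0.3886 0.3367] hull [0.3917 0.3345] 0.012 z 0.0555 tool mm [-67.2 -94.2]
cap px (276, 342) pos [0.3197 0.2838] hull [0.3221 0.2836] 0.0186 z 0.0555 tool mm [-136.   -41.3]
```

```bash
python3 -m creep '[[[-2,0,40,0],[0,0,40,0],[0,0,22,0],[0,0,0,0],[0,0,0,0]]]'; python3 -m creep '[[[0,0,0,0],[0,0,0,0],[0,0,0,0],[0,0,0,0],[0,0,0,0],[0,0,0,0]]]' 1 60;  python3 -m creep '[[[0,0,-30,0],[0,0,-40,0],[0,0,-30,0],[12,41,0,0],[12,41,0,0],[12,41,0,0],[12,41,0,0],[13,41,0,0],[13,42,0,0],[0,0,0,0],[0,0,0,0],[0,0,0,0]]]'; python3 -c "
from h import *
s=arm.get_state();print(s['tcp_pos']);tin('side');held()"
```

```text
time: 25.15
tcp_pos: [0.4535, 0.2427, 0.044]
orientation: [-0.0, 1.0, -0.001, 0.001]
ft_force: [-0.4, 0.9, 1.1]
finger_gap: 0.0598
grip_force: 0.0
time: 25.75
tcp_pos: [0.4543, 0.2436, 0.0453]
orientation: [-0.001, 1.0, -0.001, 0.002]
ft_force: [-0.1, 0.6, 6.3]
finger_gap: 0.0313
grip_force: 58.9
time: 26.95
tcp_pos: [0.5256, -0.0034, 0.143]
orientation: [-0.0, 1.0, -0.001, 0.0]
ft_force: [-0.1, 0.1, -2.6]
finger_gap: 0.0311
grip_force: 60.3
[ 0.52560935 -0.00341947  0.14299703]
side rim [ 0.5813 -0.0427] 0.1027 289
cap top z 0.0114 x range mm [-15.7  14.1]
body front x max mm 20.8 y range [-18.7  14.7] z [-0.0056 -0.0004]
```

```bash
python3 -m creep '[[[2,2,30,0],[0,0,35,0],[0,0,22,0],[0,0,6,0],[0,0,1,0],[0,0,0,0],[0,0,0,0]]]'; python3 -m creep '[[[0,0,0,0],[0,0,0,0],[0,0,0,0],[0,0,-10,0],[0,0,-40,0],[0,0,-45,0],[0,0,-45,0],[0,0,0,0],[0,0,0,0],[0,0,0,0]]]' 0.4; python3 -c "
from h import *
print(arm.get_state()['tcp_pos']);caps();tin('side');caps('side')"
```

```text
time: 27.75
tcp_pos: [0.5284, -0.0055, 0.0494]
orientation: [0.0, 1.0, -0.0, 0.001]
ft_force: [0.2, -0.3, -1.4]
finger_gap: 0.0312
grip_force: 60.4
time: 28.75
tcp_pos: [0.5271, -0.0062, 0.188]
orientation: [-0.0, 1.0, -0.001, -0.001]
ft_force: [-0.5, 0.3, -0.2]
finger_gap: 0.0513
grip_force: 0.0
[ 0.52712872 -0.00617685  0.1879543 ]
cap px (296, 110) pos [0.5943 0.0135] hull [0.5943 0.0136] 0.0123 z 0.0589 tool mm [ 67.5 -19.6]
cap px (363, 126) pos [ 0.5808 -0.0434] hull [ 0.5808 -0.0433] 0.0161 z 0.059 tool mm [54.  37.3]
cap px (321, 186) pos [ 0.5273 -0.007 ] hull [ 0.528  -0.0073] 0.0171 z 0.0589 tool mm [0.6 0.8]
cap px (99, 316) pos [0.3821 0.2348] hull [0.3867 0.2295] 0.0214 z 0.0554 tool mm [-144.6 -240.9]
cap px (561, 322) pos [ 0.3695 -0.2735] hull [ 0.3771 -0.265 ] 0.0101 z 0.0483 tool mm [-157.2  267.4]
cap px (68, 359) pos [0.3212 0.2852] hull [0.3276 0.2811] 0.0194 z 0.0553 tool mm [-205.6 -291.4]
side rim [ 0.5811 -0.0427] 0.1029 307
cap px (312, 174) pos [ 0.581  -0.0426] hull [ 0.5795 -0.0393] 0.0274 z 0.0621 tool mm [54.3 36.5]
cap px (327, 185) pos [ 0.5265 -0.0061] hull [ 0.5265 -0.0012] 0.0275 z 0.062 tool mm [-0.3  0. ]
cap px (298, 187) pos [0.6009 0.0217] hull [0.5993 0.0244] 0.0255 z 0.0621 tool mm [ 74.2 -27.8]
cap px (364, 267) pos [0.3806 0.2396] hull [0.38  0.243] 0.0207 z 0.0582 tool mm [-146.2 -245.7]
cap px (392, 292) pos [0.3142 0.2865] hull [0.3146 0.2892] 0.0207 z 0.0578 tool mm [-212.6 -292.6]
cap px (356, 304) pos [0.3778 0.332 ] hull [0.3763 0.3348] 0.0202 z 0.058 tool mm [-149.  -338.1]
```

```bash
python3 -m creep '[[[-21,-35,0,0],[-21,-35,0,0],[-21,-35,0,0],[-21,-35,0,0],[-21,-35,0,0],[-20,-35,0,0],[-20,-33,0,0],[0,0,44,0],[0,0,0,0],[0,0,0,0],[0,0,0,0]]]' 0.3; python3 -c "
from h import *
print(arm.get_state()['tcp_pos']);caps()"
```

```text
time: 30.0
tcp_pos: [0.3842, 0.2368, 0.1458]
orientation: [-0.0, 1.0, -0.001, 0.0]
ft_force: [0.6, -0.5, 0.5]
finger_gap: 0.0597
grip_force: 0.0
[0.38422942 0.23675935 0.14576074]
cap px (637, 16) pos [0.5212 0.0062] hull [0.5181 0.0161] 0.0106 z 0.0474 tool mm [136.7 230.6]
cap px (320, 203) pos [0.3807 0.2372] hull [0.3823 0.2365] 0.017 z 0.056 tool mm [-3.9 -0.4]
cap px (206, 207) pos [0.3787 0.3281] hull [0.3802 0.3265] 0.0175 z 0.0558 tool mm [ -5.8 -91.4]
cap px (266, 277) pos [0.3142 0.2791] hull [0.3177 0.2819] 0.0187 z 0.0557 tool mm [-70.4 -42.3]
```

```bash
python3 -m creep '[[[-2,0,40,0],[0,0,40,0],[0,0,22,0],[0,0,0,0],[0,0,0,0]]]'; python3 -m creep '[[[0,0,0,0],[0,0,0,0],[0,0,0,0],[0,0,0,0],[0,0,0,0],[0,0,0,0]]]' 1 60;  python3 -m creep '[[[0,0,-30,0],[0,0,-40,0],[0,0,-30,0],[18,40,0,0],[18,40,0,0],[18,40,0,0],[18,40,0,0],[18,40,0,0],[18,40,0,0],[18,40,0,0],[19,40,0,0]]]'; python3 -m creep '[[[0,0,0,0],[0,0,0,0],[0,0,0,0]]]'; python3 -c "
from h import *
s=arm.get_state();print(s['tcp_pos']);tin('side');held()"
```

```text
time: 30.55
tcp_pos: [0.3825, 0.237, 0.0439]
orientation: [-0.0, 1.0, -0.001, 0.001]
ft_force: [0.7, 0.0, -0.0]
finger_gap: 0.06
grip_force: 0.0
time: 31.15
tcp_pos: [0.3831, 0.2378, 0.045]
orientation: [-0.001, 1.0, -0.001, 0.002]
ft_force: [-0.4, -0.3, 5.9]
finger_gap: 0.0313
grip_force: 58.8
time: 32.25
tcp_pos: [0.5265, -0.0851, 0.1437]
orientation: [0.0, 1.0, -0.001, 0.001]
ft_force: [0.3, 1.1, -0.7]
finger_gap: 0.0313
grip_force: 60.4
time: 32.55
tcp_pos: [0.5253, -0.0825, 0.1428]
orientation: [-0.0, 1.0, -0.001, -0.0]
ft_force: [-0.3, -0.2, -2.5]
finger_gap: 0.0314
grip_force: 60.4
[ 0.52527684 -0.08246438  0.14282723]
side rim [ 0.5811 -0.0427] 0.1028 287
cap top z 0.0116 x range mm [-17.2  12.7]
body front x max mm 23.0 y range [-20.   23.8] z [-0.0067 -0.0009]
```

```bash
python3 -m creep '[[[3,0,30,0],[0,0,35,0],[0,0,22,0],[0,0,6,0],[0,0,1,0],[0,0,0,0],[0,0,0,0]]]'; python3 -m creep '[[[0,0,0,0],[0,0,0,0],[0,0,0,0],[0,0,-10,0],[0,0,-40,0],[0,0,-45,0],[0,0,-45,0],[0,0,0,0],[0,0,0,0],[0,0,0,0]]]' 0.4; python3 -c "
from h import *
print(arm.get_state()['tcp_pos']);caps();tin('side');caps('side')"
```

```text
time: 33.35
tcp_pos: [0.5293, -0.0829, 0.0495]
orientation: [0.0, 1.0, -0.0, 0.001]
ft_force: [0.8, -0.2, -0.8]
finger_gap: 0.0312
grip_force: 60.4
time: 34.35
tcp_pos: [0.528, -0.083, 0.1879]
orientation: [-0.0, 1.0, -0.001, -0.001]
ft_force: [0.0, -0.0, -0.4]
finger_gap: 0.0515
grip_force: 0.0
[ 0.52799352 -0.08304019  0.18792926]
cap px (207, 105) pos [0.6001 0.0086] hull [0.6001 0.0128] 0.014 z 0.0584 tool mm [ 72.4 -91.6]
cap px (276, 128) pos [ 0.581  -0.0458] hull [ 0.5806 -0.0456] 0.0163 z 0.0589 tool mm [ 53.4 -37.2]
cap px (240, 187) pos [ 0.5276 -0.0111] hull [ 0.5281 -0.0111] 0.0172 z 0.0588 tool mm [ -0.  -71.8]
cap px (326, 185) pos [ 0.5286 -0.0888] hull [ 0.5293 -0.0892] 0.0169 z 0.0589 tool mm [0.9 5.8]
cap px (13, 361) pos [0.3158 0.2807] hull [0.3229 0.2732] 0.0233 z 0.0552 tool mm [-211.8 -363.7]
side rim [ 0.5811 -0.0426] 0.1026 265
cap px (334, 168) pos [ 0.528  -0.0864] hull [ 0.5252 -0.0844] 0.0275 z 0.0618 tool mm [0.3 3.5]
cap px (312, 174) pos [ 0.5812 -0.0426] hull [ 0.5803 -0.0404] 0.0261 z 0.0617 tool mm [ 53.5 -40.3]
cap px (327, 185) pos [ 0.5264 -0.0055] hull [ 0.5278 -0.0009] 0.0276 z 0.0619 tool mm [ -1.3 -77.4]
cap px (298, 187) pos [0.6006 0.022 ] hull [0.5993 0.0244] 0.0255 z 0.0619 tool mm [  72.9 -104.9]
cap px (392, 292) pos [0.3142 0.2861] hull [0.3146 0.2892] 0.0207 z 0.0578 tool mm [-213.4 -369. ]
cap px (356, 304) pos [0.3778 0.3315] hull [0.3765 0.3343] 0.0198 z 0.0578 tool mm [-149.9 -414.4]
```

```bash
python3 -m creep '[[[-15,-41,0,0],[-15,-41,0,0],[-15,-41,0,0],[-15,-41,0,0],[-15,-41,0,0],[-15,-41,0,0],[-15,-41,0,0],[-15,-41,0,0],[-14,-41,0,0],[-14,-42,0,0]]]' 0.3; python3 -m creep '[[[0,0,44,0],[0,0,0,0],[0,0,0,0],[0,0,0,0]]]'; python3 -c "
from h import *
print(arm.get_state()['tcp_pos'],arm.get_state()['joint_pos'].round(2));caps()"
```

```text
time: 35.5
tcp_pos: [0.38, 0.3292, 0.1877]
orientation: [0.001, 1.0, -0.001, -0.001]
ft_force: [0.3, -0.2, 0.1]
finger_gap: 0.0596
grip_force: 0.0
time: 35.9
tcp_pos: [0.3823, 0.3277, 0.1457]
orientation: [-0.0, 1.0, -0.002, 0.0]
ft_force: [0.2, 0.9, -0.6]
finger_gap: 0.0598
grip_force: 0.0
[0.3823096  0.3276741  0.14574428] [ 0.55  0.01  1.92 -0.    1.21  2.13]
cap px (317, 204) pos [0.3779 0.3296] hull [0.3795 0.3292] 0.0171 z 0.0559 tool mm [-4.8 -1.8]
cap px (370, 274) pos [0.3146 0.2865] hull [0.3181 0.2855] 0.0185 z 0.0559 tool mm [-68.1  41.3]
```

```bash
python3 -m creep '[[[-3,-1,40,0],[0,0,40,0],[0,0,22,0],[0,0,0,0],[0,0,0,0]]]'; python3 -m creep '[[[0,0,0,0],[0,0,0,0],[0,0,0,0],[0,0,0,0],[0,0,0,0],[0,0,0,0],[0,0,-30,0],[0,0,-40,0],[0,0,-30,0]]]' 1 60;  python3 -m creep '[[[20,40,0,0],[20,40,0,0],[20,40,0,0],[20,40,0,0],[20,40,0,0],[20,40,0,0],[20,40,0,0],[20,40,0,0],[21,40,0,0],[21,38,0,0],[21,38,0,0]]]'; python3 -m creep '[[[0,0,0,0],[0,0,0,0],[0,0,0,0]]]'; python3 -c "
from h import *
s=arm.get_state();print(s['tcp_pos']);tin('side');held()"
```

```text
time: 36.45
tcp_pos: [0.3797, 0.3291, 0.0441]
orientation: [-0.0, 1.0, -0.001, 0.001]
ft_force: [0.6, 0.1, 1.0]
finger_gap: 0.06
grip_force: 0.0
time: 37.35
tcp_pos: [0.3791, 0.3295, 0.1457]
orientation: [-0.001, 1.0, -0.001, 0.001]
ft_force: [1.0, 0.2, -1.7]
finger_gap: 0.0312
grip_force: 60.3
time: 38.45
tcp_pos: [0.6015, -0.1093, 0.1437]
orientation: [0.0, 1.0, -0.001, 0.001]
ft_force: [0.2, -0.0, -1.3]
finger_gap: 0.031
grip_force: 60.3
time: 38.75
tcp_pos: [0.6002, -0.1066, 0.1428]
orientation: [-0.0, 1.0, -0.001, -0.0]
ft_force: [-0.0, -0.3, -0.8]
finger_gap: 0.0311
grip_force: 60.4
[ 0.60021265 -0.10656659  0.1428193 ]
side rim [ 0.5811 -0.0426] 0.1027 268
cap top z 0.0115 x range mm [-17.6  12.9]
```

```bash
python3 -m creep '[[[3,0,30,0],[0,0,35,0],[0,0,22,0],[0,0,6,0],[0,0,1,0],[0,0,0,0],[0,0,0,0]]]'; python3 -m creep '[[[0,0,0,0],[0,0,0,0],[0,0,0,0],[0,0,-10,0],[0,0,-40,0],[0,0,-45,0],[0,0,-45,0],[0,0,0,0],[0,0,0,0],[0,0,0,0]]]' 0.4; python3 -c "
from h import *
print(arm.get_state()['tcp_pos']);caps();tin('side');caps('side')"
```

```text
time: 39.55
tcp_pos: [0.6042, -0.107, 0.0495]
orientation: [0.0, 1.0, -0.001, 0.001]
ft_force: [-0.9, -0.0, -1.6]
finger_gap: 0.0311
grip_force: 60.4
time: 40.55
tcp_pos: [0.6029, -0.1072, 0.1878]
orientation: [-0.0, 1.0, -0.001, -0.001]
ft_force: [-0.3, 0.6, -0.1]
finger_gap: 0.0513
grip_force: 0.0
[ 0.60293122 -0.10719256  0.18781051]
cap px (321, 187) pos [ 0.6021 -0.1079] hull [ 0.6028 -0.1083] 0.0171 z 0.0589 tool mm [-0.5  0.9]
cap px (188, 187) pos [0.6028 0.0104] hull [0.6032 0.0115] 0.0155 z 0.0584 tool mm [   0.2 -117.5]
cap px (253, 208) pos [ 0.5821 -0.0455] hull [ 0.5834 -0.0453] 0.0183 z 0.0588 tool mm [-20.5 -61.6]
cap px (220, 260) pos [ 0.5269 -0.0068] hull [ 0.5295 -0.0086] 0.0201 z 0.0587 tool mm [ -75.6 -100.3]
cap px (302, 260) pos [ 0.5277 -0.0897] hull [ 0.5295 -0.09  ] 0.0197 z 0.0589 tool mm [-74.9 -17.4]
cap px (12, 398) pos [0.3281 0.2799] hull [0.3392 0.2685] 0.0117 z 0.0487 tool mm [-274.5 -386.9]
side rim [ 0.581  -0.0423] 0.1025 232
cap px (311, 160) pos [ 0.601  -0.1065] hull [ 0.599  -0.1028] 0.0259 z 0.0623 tool mm [-1.6 -0.5]
cap px (334, 168) pos [ 0.528 -0.088] hull [ 0.5292 -0.0834] 0.0265 z 0.0624 tool mm [-74.5 -19.1]
cap px (312, 174) pos [ 0.5812 -0.0439] hull [ 0.5821 -0.0386] 0.0277 z 0.0619 tool mm [-21.4 -63.2]
cap px (327, 185) pos [ 0.527  -0.0063] hull [ 0.5256 -0.0034] 0.0263 z 0.0619 tool mm [ -75.6 -100.7]
cap px (298, 187) pos [0.6008 0.022 ] hull [0.5981 0.024 ] 0.0258 z 0.0622 tool mm [  -1.8 -129.1]
cap px (392, 292) pos [0.3142 0.2854] hull [0.3125 0.2898] 0.0211 z 0.0578 tool mm [-288.4 -392.5]
```

```bash
python3 -m creep '[[[-26,-36,0,0],[-26,-36,0,0],[-26,-36,0,0],[-26,-36,0,0],[-26,-36,0,0],[-26,-36,0,0],[-26,-36,0,0],[-26,-36,0,0],[-26,-35,0,0],[-25,-35,0,0],[-25,-35,0,0]]]' 0.3; python3 -m creep '[[[0,0,44,0],[0,0,0,0],[0,0,0,0],[0,0,0,0]]]'; python3 -c "
from h import *
print(arm.get_state()['tcp_pos'],arm.get_state()['joint_pos'].round(2));caps()"
```

```text
time: 41.8
tcp_pos: [0.3186, 0.287, 0.1879]
orientation: [0.0, 1.0, -0.001, -0.001]
ft_force: [1.2, 0.8, -0.5]
finger_gap: 0.0599
grip_force: 0.0
time: 42.2
tcp_pos: [0.3214, 0.2859, 0.1458]
orientation: [-0.0, 1.0, -0.002, 0.0]
ft_force: [-1.0, -0.0, 1.6]
finger_gap: 0.0601
grip_force: 0.0
[0.32136876 0.28592224 0.14579167] [ 0.54 -0.18  2.1  -0.    1.22  2.12]
cap px (322, 208) pos [0.3143 0.284 ] hull [0.316  0.2838] 0.0172 z 0.0559 tool mm [-7.4  2.1]
```

```bash
python3 -m creep '[[[-6,2,40,0],[0,0,40,0],[0,0,22,0],[0,0,0,0],[0,0,0,0]]]'; python3 -m creep '[[[0,0,0,0],[0,0,0,0],[0,0,0,0],[0,0,0,0],[0,0,0,0],[0,0,0,0],[0,0,-30,0],[0,0,-40,0],[0,0,-30,0]]]' 1 60;  python3 -m creep '[[[30,30,0,0],[30,30,0,0],[30,30,0,0],[30,30,0,0],[30,30,0,0],[30,30,0,0],[30,30,0,0],[30,30,0,0],[30,30,0,0],[30,30,0,0],[32,29,0,0]]]'; python3 -m creep '[[[0,0,0,0],[0,0,0,0],[0,0,0,0]]]'; python3 -c "
from h import *
s=arm.get_state();print(s['tcp_pos']);tin('side');held();tin('wrist')"
```

```text
time: 42.75
tcp_pos: [0.3156, 0.2842, 0.0439]
orientation: [-0.0, 1.0, -0.002, 0.0]
ft_force: [0.8, 0.7, 1.0]
finger_gap: 0.0599
grip_force: 0.0
time: 43.65
tcp_pos: [0.3149, 0.2845, 0.1456]
orientation: [-0.001, 1.0, -0.001, 0.001]
ft_force: [1.5, 0.3, -1.2]
finger_gap: 0.0311
grip_force: 60.4
time: 44.75
tcp_pos: [0.6469, -0.047, 0.1435]
orientation: [0.0, 1.0, -0.001, 0.0]
ft_force: [0.8, -0.3, -1.5]
finger_gap: 0.0312
grip_force: 60.4
time: 45.05
tcp_pos: [0.6451, -0.0448, 0.1428]
orientation: [-0.0, 1.0, -0.001, -0.0]
ft_force: [-1.3, 0.1, -1.4]
finger_gap: 0.0315
grip_force: 60.4
[ 0.64513568 -0.04477626  0.14282482]
side rim [ 0.5809 -0.042 ] 0.1024 231
cap top z 0.0117 x range mm [-17.6  13.3]
wrist rim [ 0.5814 -0.0452] 0.1019 259
```

```bash
python3 -m creep '[[[4,0,30,0],[0,0,35,0],[0,0,22,0],[0,0,6,0],[0,0,1,0],[0,0,0,0],[0,0,0,0]]]'; python3 -m creep '[[[0,0,0,0],[0,0,0,0],[0,0,0,0],[0,0,-10,0],[0,0,-40,0],[0,0,-45,0],[0,0,-45,0],[-40,0,-20,0],[-40,0,-20,0],[0,0,0,0],[0,0,0,0],[0,0,0,0]]]' 0.4; python3 -c "
from h import *
caps('wrist','w9.png');tin('wrist');tin('side');caps('side','s9.png')"
```

```text
time: 45.9
tcp_pos: [0.6503, -0.0453, 0.0497]
orientation: [0.0, 1.0, -0.001, 0.001]
ft_force: [0.1, -0.2, -1.6]
finger_gap: 0.0312
grip_force: 60.4
time: 47.1
tcp_pos: [0.5702, -0.0454, 0.2289]
orientation: [0.0, 1.0, -0.001, 0.0]
ft_force: [-0.4, -0.5, -0.8]
finger_gap: 0.0511
grip_force: 0.0
cap px (263, 145) pos [0.6034 0.0082] hull [0.6034 0.0114] 0.0122 z 0.0581 tool mm [ 33.2 -53.5]
cap px (319, 166) pos [ 0.582  -0.0441] hull [ 0.582  -0.0445] 0.0161 z 0.059 tool mm [11.8 -1.2]
cap px (359, 213) pos [ 0.5292 -0.0877] hull [ 0.5301 -0.0875] 0.0171 z 0.0589 tool mm [-41.   42.4]
cap px (286, 215) pos [ 0.5277 -0.0081] hull [ 0.5286 -0.0088] 0.0178 z 0.0589 tool mm [-42.6 -37.2]Traceback (most recent call last):
  File "<string>", line 3, in <module>
    caps('wrist','w9.png');tin('wrist');tin('side');caps('side','s9.png')
                           ~~~^^^^^^^^^
  File "h.py", line 30, in tin
    cc,R=circ(r[:,:2]); e=abs(np.hypot(*(r[:,:2]-cc).T)-R); r=r[e<max(.004,np.percentile(e,80))]
                                                                           ~~~~~~~~~~~~~^^^^^^
    return _quantile_unchecked(
        a, q, axis, out, overwrite_input, method, keepdims, weights)
    return _ureduce(a,
                    func=_quantile_ureduce_func,
    ...<5 lines>...
                    overwrite_input=overwrite_input,
                    method=method)
    r = func(a, **kwargs)
    result = _quantile(arr,
                       quantiles=q,
    ...<2 lines>...
                       out=out,
                       weights=wgt)
    slices_having_nans = np.isnan(arr[-1, ...])
                                  ~~~^^^^^^^^^
IndexError: index -1 is out of bounds for axis 0 with size 0
```

View pics/w9.png

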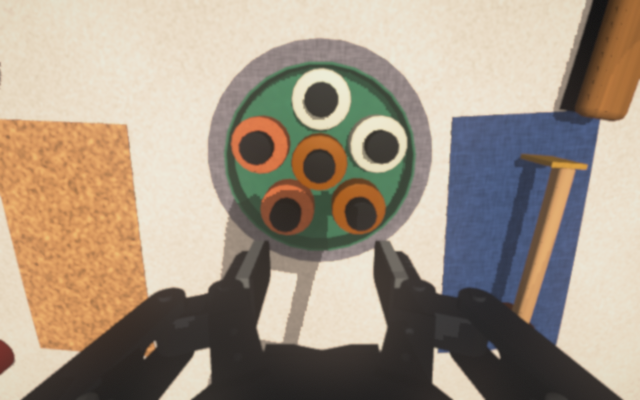

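Wrist picture: the tin holds one jar in the middle (320,163) and five round it, (321,99), (380,146), (359,213), (286,215), (257,147). The cork is empty and the hook stands on blue (550,240). Checking tops and tin once, then handing in.

```bash
python3 - <<'E'
from h import *
im,d,c=grab('wrist');P=cloud(im,d,c)
for u,v in[(321,98),(381,145),(257,146),(319,166),(359,213),(286,215)]:
    q=P[v-7:v+8,u-7:u+8]; A=np.c_[q[...,:2].reshape(-1,2),np.ones(225)]; s=np.linalg.lstsq(A,q[...,2].ravel(),rcond=None)[0]; print(P[v,u].round(4),'tilt',np.hypot(*s[:2]).round(3))
tin('side')
a=arm.get_state();print(a['time'],abs(a['joint_vel']).max().round(4))
E
```

```text
[ 0.648  -0.0467  0.0578] tilt 0.774
[ 0.6033 -0.106   0.06  ] tilt 3.041
[0.6025 0.017  0.0591] tilt 0.011
[ 0.5821 -0.0445  0.0589] tilt 3.188
[ 0.5315 -0.0866  0.0589] tilt 0.017
[ 0.5298 -0.0094  0.0599] tilt 0.016
side rim [ 0.5809 -0.0421] 0.1024 235
47.3 0.0021
```

```bash
python3 - <<'E'
from h import *
im,d,c=grab('wrist');P=cloud(im,d,c)
for u,v in[(321,98),(381,145),(319,166)]:
    q=P[v-8:v+9,u-8:u+9].reshape(-1,3); q=q[abs(q[:,2]-.059)<.012]; A=np.c_[q[:,:2],np.ones(len(q))]; s=np.linalg.lstsq(A,q[:,2],rcond=None)[0]; print(len(q),np.percentile(q[:,2],[5,50,95]).round(4),'tilt',np.hypot(*s[:2]).round(3))
E
```

```text
289 [0.0577 0.0589 0.0602] tilt 0.007
287 [0.058  0.059  0.0602] tilt 0.015
288 [0.0576 0.059  0.0601] tilt 0.015
```

All six caps are level at about 59 mm, and the tin is centred on the mat.

```bash
python3 -c "
from cell import ticket
print(ticket.hand_in())"
```

```text
the job is handed in; nothing more can be done
None
```

I handed in the job: by camera check all six jars stand upright in the tin (one in the middle, five round it), the tin is centred on the mat, and the hook is back upright on its blue pad, but the hand-in returned no verdict.

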